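# Stand the rinsed bottle stoppers in the numbered caddy

### The arm

A 6-joint arm with a two-finger parallel gripper is mounted at the origin on a cart in front of the work surface, level with it; the furniture and walls round the work are solid. World frame = base frame: x ahead of the robot, y to its left, z up, the work surface at z = 0. Lengths are in m, angles in degrees, forces in N, time in s.
With the tool pointing down it reaches from about 0.4 to 0.825 m from the base axis. Payload 7 kg.
Tool frame: the origin (TCP) lies on the centre line of the jaws, within the pads' length; the fingertips stand 14 mm ahead of it and the grasp point (between the pads) lies 5 mm behind it; z points along the fingers, y is the line along which they close (so a half turn about z gives the same grasp; the last joint's range is limited). The gripper opens to 88 mm and grips with 3 to 60 N. Pads are 19 mm wide; open, the fingers measure 130 mm over their backs; the gripper's body (78 mm by 193 mm) begins 47 mm behind the grasp point.
Start: joints at [92.538, 20.546, 0.682, 0, -70.136, -16.507], TCP at [0.163, 0.655, 0.241] pointing down, gripper open.
Joint ranges: [-176.03, 176.03], [-82.01, 121.73], [-58.28, 71.71], [-173.87, 95.51], [-174.79, -0.11], [-173.66, 173.66]. Speed limits (degrees/s): [136.94, 136.94, 172.46, 180, 180, 180].

### API

Orientations are given as [roll, pitch, yaw] about the fixed x, y, z axes, in that order (R = Rz(yaw) Ry(pitch) Rx(roll)).
In Python, from plant import r gives the robot as it stands.
- The arm moves only by the tool send_rows, never from a script. Its argument "steps" is a list of rows, each an object with "dp": the shift along the tool's x, y, z in mm, a list of three; "roll": the turn about the tool's z in rad; "jaw": the opening in per cent of the stroke, from 0 (shut) to 100 (fully open). In form: [{"dp": [tx, ty, tz], "roll": roll, "jaw": jaw}, ...]. A call has 1 to 5 rows; each row is the pose to reach, as a shift and turn from the pose commanded when the call began, along the tool's axes at that moment; what a row does not reach only later rows make up. A row lasts 1/8 s, in which the tool goes at most 62.5 mm and 10.7 degrees, less where a joint would pass 70% of its speed; a pose out of reach is approached as far as the arm can. A call with a gripper value outside its range is refused whole. The fingers move at their own pace and stop on an object; "newtons" is the grip in N (left out, the last holds). Time passes only in rows, so rows that repeat a pose let the fingers close. It gives the time, the measured TCP pose, the force, the opening and the grip force at its end, in the units of the state.
- r.get_state(): the state, without advancing time (a new reading comes with each control period).
- r.capture(name): name is "scene" or "top" or "wrist"; returns a dict with "image" (400x640x3 uint8, blue, green, red), "K" (3x3 intrinsics, pixels), "dist" ([k1, k2, p1, p2, k3] as OpenCV has them; the pictures are not rectified), "rvec" (rotation vector, rad) and "tvec" (3), from world to camera coordinates, as OpenCV has them. Camera axes: x right, y down, z forward; pixel columns grow to the right and rows downward; lengths in m; the calibration is good to about 2 mm. A picture is of the moment at which its call begins. There is no depth.
- r.close_job(): hands the job in; it is judged then, once.
The state is a dict: "time_s": time; "joints": joint angles; "qd": joint speeds; "joint_torque": joint torques, N m; "tcp_pos": TCP position; "eef_rot": TCP orientation; "contact_force": force on the tool from outside, world axes, zero at the start; "moment": the same for the moment, N m; "gripper_width": finger opening in m; "gripper_force": force on a finger pad.
Only numpy, scipy, OpenCV 4.12 (cv2) and the standard library are available. Lean on these libraries where they do the work, as an engineer would, in place of code of your own. Each camera call takes 0.05 s, during which the arm holds its last target. There are 200 camera calls.

### The job

The rinsed bottle stoppers go back into the round wooden caddy to dry, in order: first stand the stopper with the pale yellow knob in the cup marked with one black stud, then the stopper with the dark brown knob in the cup marked with two studs. Each must stand upright on its knob on the floor of its cup, cork up, and be let go.

Things in the scene. Friction and masses are not known exactly. Their poses are not given: they have to be found in the camera images.
- pale_stopper_center (a point): Bottle stopper with a pale yellow turned knob. It stands on its knob, cork up, 53 mm tall, about 45 g: the lower 28 mm are the round knob, 30 mm across, the upper 25 mm a cork 21 mm across. Hold it by the cork, fingertips above the knob. The point lies on its axis half-way up (26.5 mm above its foot); z is up. It starts on the table, 75 mm or more from its neighbours, centre to centre.
- dark_stopper_center (a point): Bottle stopper with a dark brown turned knob. It stands on its knob, cork up, 53 mm tall, about 45 g: the lower 28 mm are the round knob, 35 mm across, the upper 25 mm a cork 21 mm across. Hold it by the cork, fingertips above the knob. The point lies on its axis half-way up (26.5 mm above its foot); z is up. It starts on the table, 75 mm or more from its neighbours, centre to centre.
- pocket_1 (a point): Centre of the floor of the ONE-stud cup, one of three round open wooden cups, 120 degrees apart, on a fixed round wooden disc 238 mm across (the caddy, at any turn). Cup: 60 mm wide inside, 68 mm outside; this floor is 10 mm above the table, the rim 14 mm above this floor; cup centres are 62 mm from the disc's centre. Black studs (13 mm) on the disc just outside a cup number it. z is up.
- pocket_2 (a point): Centre of the floor of the TWO-stud cup, one of three round open wooden cups, 120 degrees apart, on a fixed round wooden disc 238 mm across (the caddy, at any turn). Cup: 60 mm wide inside, 68 mm outside; this floor is 10 mm above the table, the rim 14 mm above this floor; cup centres are 62 mm from the disc's centre. Black studs (13 mm) on the disc just outside a cup number it. z is up.
Not all that is in view belongs to the job. Of the things that look like the part that bears dark_stopper_center, the largest one is meant.

How it is judged:
By the outcome, as a careful person would: the job done as asked, in the order asked, and still so for the second after the job is handed in, with the robot touching nothing.
It also fails if it takes over 51 s, if anything falls off the work surface, if the arm or the gripper's body presses on something with over 40 N, if the wrist force passes 120 N, or if a joint passes its speed limit or range.

## Working session

There is one attempt and no reset: what is moved stays moved. The work goes in short steps, Python scripts to look and compute and a tool call to move; the robot and the scene stay as the last step left them, time stands still between calls to the robot, and variables do not carry over. Pictures are saved under pics/ and viewed, at most 10 in all, crops included, and the job is handed in when it is done.

Besides the shell and the picture viewer there is one more tool, called after "Request:" as a command line: name --argument value ..., lists and objects as JSON in quotes. send_rows: Moves the arm, as the interface text tells. Its arguments: {"type":"object","properties":{"steps":{"type":"array","items":{"type":"object","properties":{"dp":{"type":"array","items":{"type":"number"}},"roll":{"type":"number"},"jaw":{"type":"number"}}}},"newtons":{"type":"number"}},"required":["steps"]}

```bash
mkdir -p pics; cat > h.py <<'E'
import numpy as np, cv2, pickle
from plant import r
def snap(n,f):
    c=r.capture(n); cv2.imwrite(f'pics/{f}.png',c['image']); pickle.dump(c,open(f'pics/{f}.pkl','wb')); return c
def load(f): return pickle.load(open(f'pics/{f}.pkl','rb'))
def world(c,px,z):
    K=np.array(c['K'],float);d=np.array(c['dist'],float)
    p=cv2.undistortPoints(np.array(px,float).reshape(-1,1,2),K,d).reshape(-1,2)
    R=cv2.Rodrigues(np.array(c['rvec'],float))[0];t=np.array(c['tvec'],float).ravel()
    o=-R.T@t; v=np.c_[p,np.ones(len(p))]@R
    z=np.broadcast_to(z,len(p))
    return o+v*((z-o[2])/v[:,2])[:,None]
def proj(c,P):
    return cv2.projectPoints(np.array(P,float).reshape(-1,1,3),np.array(c['rvec'],float),np.array(c['tvec'],float),np.array(c['K'],float),np.array(c['dist'],float))[0].reshape(-1,2)
E
python3 - <<'E'
from h import *
a=snap('top','top0');b=snap('scene','scene0')
for c in(a,b):
    R=cv2.Rodrigues(np.array(c['rvec'],float))[0];print((-R.T@np.array(c['tvec']).ravel()).round(3))
s=r.get_state();print(s['eef_rot'],s['tcp_pos'],s['time_s'],s['gripper_width'])
E
```

```text
[ 0.284 -0.12   1.192]
[-0.15  -0.594  0.555]
[ 1.79909963e+02 -9.86148975e-03 -1.39740678e+01] [0.16285198 0.65461059 0.23968648] 0.1 0.08729661122096462
```

View pics/top0.png

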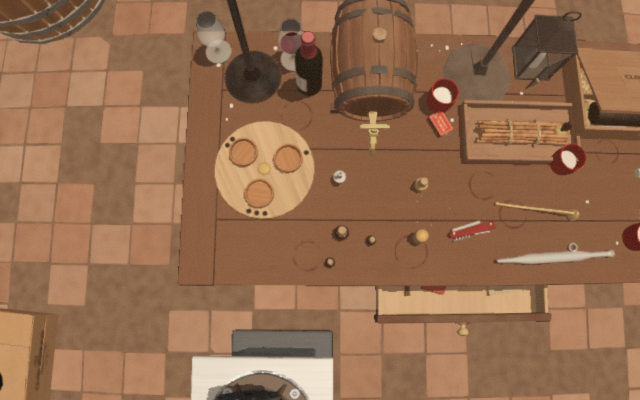

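View pics/scene0.png

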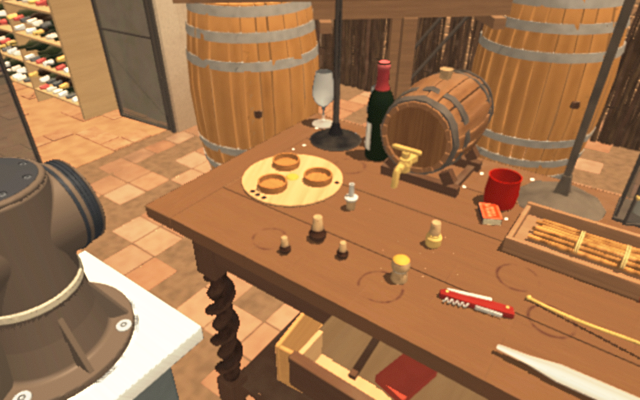

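The top view shows the caddy at about (264,169), with one stud near (306,153), two near (230,142) and three near (257,212). The large dark stopper is at about (342,232). The candidates for pale are (421,236) and (421,185), plus a white one at (339,177). I'll enlarge these.

```bash
python3 - <<'E'
from h import *
c=load('top0')
im=c['image'][115:275,205:445]; a=cv2.resize(im,None,fx=3.3,fy=3.3,interpolation=cv2.INTER_CUBIC)
cv2.imwrite('pics/c0.png',a); print(a.shape)
s=load('scene0')['image'][140:300,230:470]; cv2.imwrite('pics/c1.png',cv2.resize(s,None,fx=3.3,fy=3.3,interpolation=cv2.INTER_CUBIC))
print(world(c,[(264,169),(306,153),(230,142),(257,212),(342,232),(421,236),(421,185),(339,177)],[.01]*8).round(3))
E
```

```text
(528, 792, 3)
[[ 0.583  0.004  0.01 ]
 [ 0.622 -0.094  0.01 ]
 [ 0.649  0.088  0.01 ]
 [ 0.48   0.018  0.01 ]
 [ 0.434 -0.179  0.01 ]
 [ 0.426 -0.362  0.01 ]
 [ 0.547 -0.366  0.01 ]
 [ 0.564 -0.172  0.01 ]]
```

View pics/c0.png

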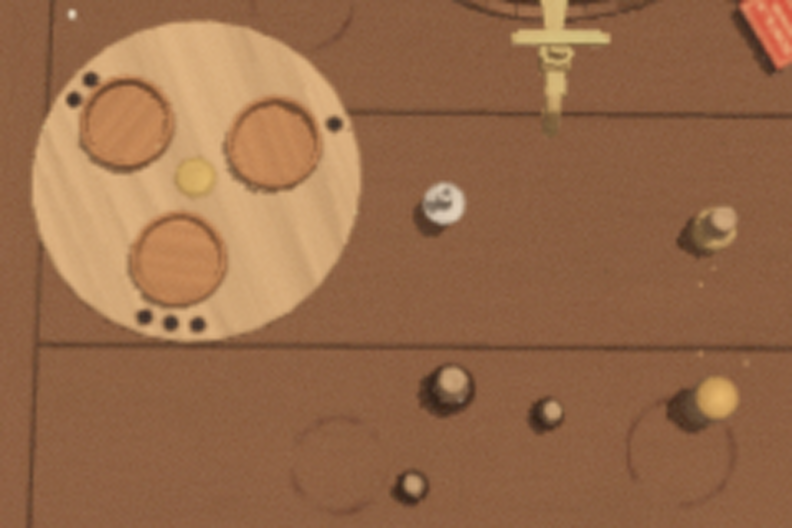

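View pics/c1.png

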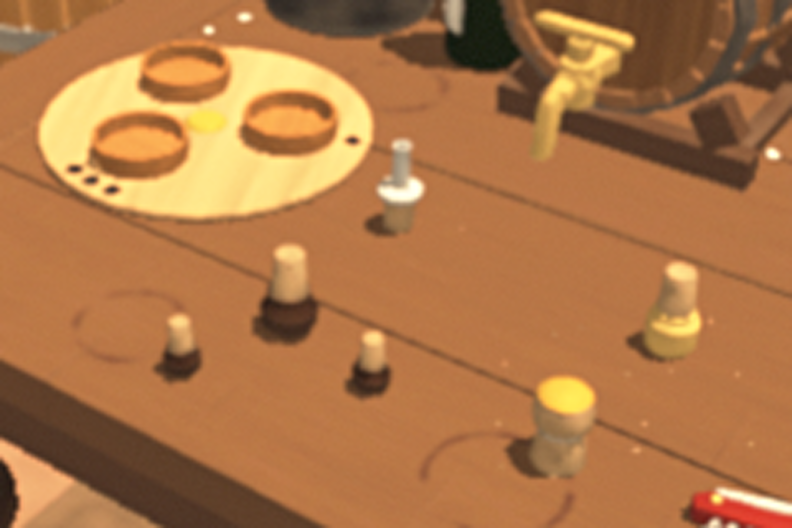

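c0 shows the pale stopper's cork top at (724,219) and the dark one at (453,383). The cup rims are centred at (273,143) for one stud, (126,124) for two and (179,260) for three. The yellow-lidded thing at (716,397) is inverted, with its cork down, so it's a decoy. In c1 the cork tops are at (681,271) for pale and (290,252) for dark.

```bash
cat >> h.py <<'E'
def delta(P):
    "mm shift in tool axes from the present TCP to world P"
    from scipy.spatial.transform import Rotation as Ro
    s=r.get_state();R=Ro.from_euler('xyz',s['eef_rot'],degrees=True)
    return (R.inv().apply(np.array(P)-s['tcp_pos'])*1000).round(1)
E
python3 - <<'E'
from h import *
c=load('top0');s=load('scene0')
f=lambda u,v:(205+u/3.3-.35,115+v/3.3-.35); g=lambda u,v:(230+u/3.3-.35,140+v/3.3-.35)
print('stop',world(c,[f(724,219),f(453,383)],.053).round(4),world(s,[g(681,271),g(290,252)],.053).round(4))
w=world(c,[f(273,143),f(126,124),f(179,260)],.024);print('cups',w.round(4),w.mean(0).round(4))
m=w.mean(0);print(np.linalg.norm(w-m,axis=1))
# fitted cups: common turn
a=[np.arctan2(*(p-m)[1::-1]) for p in w];print(np.degrees(a))
print('disc',world(c,[f(196,181)],.01).round(4))
print('others',world(c,[f(550,410),f(411,487),f(550,125),(310,90),(252,77)],[.0,.0,.08,0,0]).round(3))
P=np.array([.45,.2,.24]);print(delta([.45,.2,.24]),delta([.547,-.366,.24]),delta([.547,-.366,.12]))
E
```

```text
stop [[ 0.5464 -0.3645  0.053 ]
 [ 0.4317 -0.1767  0.053 ]] [[ 0.5442 -0.366   0.053 ]
 [ 0.4317 -0.1787  0.053 ]]
cups [[ 0.606  -0.051   0.024 ]
 [ 0.6195  0.054   0.024 ]
 [ 0.5209  0.0133  0.024 ]] [0.5821 0.0054 0.024 ]
[0.06128522 0.06125919 0.06171697]
[-67.08254181  52.43663675 172.65616798]
disc [[0.5814 0.0043 0.01  ]]
others [[ 0.42  -0.248  0.   ]
 [ 0.365 -0.15   0.   ]
 [ 0.605 -0.242  0.08 ]
 [ 0.787 -0.102  0.   ]
 [ 0.821  0.042  0.   ]]
[3.884e+02 3.718e+02 3.000e-01] [619.2 897.6   1.2] [619.2 897.5 121.2]
```

Request:
send_rows --steps '[{"dp": [388, 372, 0], "roll": 0.9, "jaw": 60}, {"dp": [388, 372, 0], "roll": 0.9, "jaw": 60}, {"dp": [388, 372, 0], "roll": 0.9, "jaw": 60}, {"dp": [388, 372, 0], "roll": 0.9, "jaw": 60}, {"dp": [388, 372, 0], "roll": 0.9, "jaw": 60}]' --newtons 15

```text
time_s: 0.72
tcp_pos: [0.3302, 0.3887, 0.2404]
eef_rot: [180.0, -0.0, -65.8]
contact_force: [0.5, 0.6, -0.5]
gripper_width: 0.053
gripper_force: 0.0
```

```bash
python3 - <<'E'
from h import *
s=r.get_state();print(s['joints'],s['eef_rot']);print(delta([.48,.1,.24]),delta([.5455,-.365,.2]))
E
```

```text
[ 7.17363476e+01  4.91083335e+00 -1.97892761e+01 -5.33055130e-04
 -6.53111291e+01 -4.75605155e+01] [ 1.79992059e+02 -7.96716422e-03 -6.58243900e+01]
[324.7 -18.4   0.5] [775.7 112.3  40.5]
```

Request:
send_rows --steps '[{"dp": [325, -18, 0], "roll": 0.9, "jaw": 60}, {"dp": [325, -18, 0], "roll": 0.9, "jaw": 60}, {"dp": [325, -18, 0], "roll": 0.9, "jaw": 60}, {"dp": [325, -18, 0], "roll": 0.9, "jaw": 60}, {"dp": [325, -18, 0], "roll": 0.9, "jaw": 60}]'

```text
time_s: 1.35
tcp_pos: [0.475, 0.1119, 0.2407]
eef_rot: [-180.0, 0.0, -117.4]
contact_force: [1.2, 1.5, -0.5]
gripper_width: 0.0528
gripper_force: 0.0
```

```bash
python3 - <<'E'
from h import *
s=r.get_state();print(s['joints'],s['eef_rot']);print(delta([.5455,-.365,.15]))
E
```

```text
[ 3.63959497e+01  2.67292004e+00 -2.22031115e+01 -5.67482307e-03
 -6.51011841e+01 -6.37878809e+01] [-1.79994555e+02  2.27151546e-02 -1.17394318e+02]
[ 391.1 -282.    90.5]
```

Request:
send_rows --steps '[{"dp": [391, -282, 0], "roll": 0.3, "jaw": 50}, {"dp": [391, -282, 0], "roll": 0.3, "jaw": 50}, {"dp": [391, -282, 0], "roll": 0.3, "jaw": 50}, {"dp": [391, -282, 0], "roll": 0.3, "jaw": 50}, {"dp": [391, -282, 0], "roll": 0.3, "jaw": 50}]'

```text
time_s: 1.98
tcp_pos: [0.5217, -0.1972, 0.2405]
eef_rot: [180.0, 0.0, -134.3]
contact_force: [1.8, 1.6, 0.3]
gripper_width: 0.0439
gripper_force: 0.0
```

```bash
python3 - <<'E'
from h import *
s=r.get_state();print(s['joints'],s['eef_rot']);print(delta([.5455,-.365,.15]))
E
```

```text
[-5.89928484e-01  9.54540991e+00 -1.43152549e+01 -5.02457308e-03
 -6.61373118e+01 -4.36937452e+01] [ 1.79998289e+02  4.72019914e-03 -1.34285706e+02]
[ 103.6 -134.2   90.5]
```

Request:
send_rows --steps '[{"dp": [104, -134, 80], "roll": 0, "jaw": 50}, {"dp": [104, -134, 80], "roll": 0, "jaw": 50}, {"dp": [104, -134, 80], "roll": 0, "jaw": 50}, {"dp": [104, -134, 80], "roll": 0, "jaw": 50}, {"dp": [104, -134, 80], "roll": 0, "jaw": 50}]'

```text
time_s: 2.6
tcp_pos: [0.5447, -0.3632, 0.1599]
eef_rot: [179.9, -0.0, -134.3]
contact_force: [0.2, 0.2, 0.3]
gripper_width: 0.0439
gripper_force: 0.0
```

```bash
python3 - <<'E'
from h import *
c=snap('wrist','w1')
print(delta([.5455,-.365,.044]), proj(c,[[.5455,-.365,.053],[.5455,-.365,.0]]))
E
```

```text
[  1.5  -1.8 116.8] [[316.6587603  203.88797137]
 [317.01111379 187.23151362]]
```

View pics/w1.png

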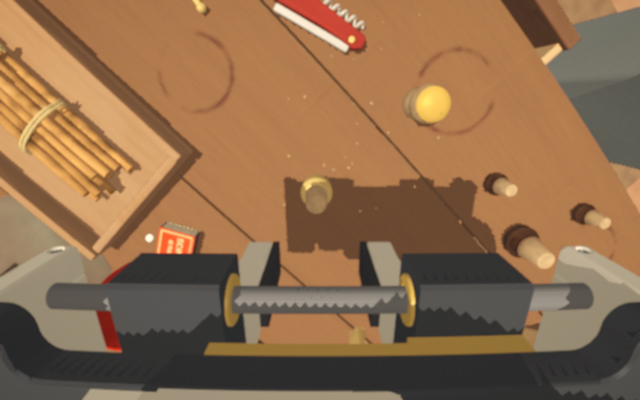

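The pale stopper's cork top is at (316,202), and I predicted (317,204), so it's centred between the jaws.

Request:
send_rows --steps '[{"dp": [1, -1.5, 60], "roll": 0, "jaw": 50}, {"dp": [1, -1.5, 100], "roll": 0, "jaw": 50}, {"dp": [1, -1.5, 116], "roll": 0, "jaw": 50}, {"dp": [1, -1.5, 116], "roll": 0, "jaw": 0}, {"dp": [1, -1.5, 116], "roll": 0, "jaw": 0}]' --newtons 15

```text
time_s: 3.28
tcp_pos: [0.547, -0.365, 0.0468]
eef_rot: [-179.8, 0.1, -134.2]
contact_force: [-0.3, -1.3, -0.3]
gripper_width: 0.0292
gripper_force: 0.0
```

Request:
send_rows --steps '[{"dp": [0, 0, 0], "roll": 0, "jaw": 0}, {"dp": [0, 0, 0], "roll": 0, "jaw": 0}, {"dp": [0, 0, 0], "roll": 0, "jaw": 0}]'

```text
time_s: 3.65
tcp_pos: [0.5468, -0.3653, 0.0465]
eef_rot: [-179.8, 0.1, -134.3]
contact_force: [-0.0, 2.5, 7.2]
gripper_width: 0.0202
gripper_force: 15.0
```

Request:
send_rows --steps '[{"dp": [0, 0, -30], "roll": 0, "jaw": 0}, {"dp": [0, 0, -100], "roll": 0, "jaw": 0}, {"dp": [0, 0, -100], "roll": 0, "jaw": 0}]'

```text
time_s: 4.03
tcp_pos: [0.5481, -0.3662, 0.1505]
eef_rot: [-179.5, 0.2, -134.3]
contact_force: [0.4, 1.2, -1.4]
gripper_width: 0.021
gripper_force: 15.0
```

```bash
python3 - <<'E'
from h import *
c=snap('wrist','w2');s=r.get_state();print(s['tcp_pos'],s['gripper_width'],s['gripper_force'],s['contact_force'],s['joints'])
print(delta([.606,-.0515,s['tcp_pos'][2]]))
cv2.imwrite('pics/w2c.png',cv2.resize(c['image'][130:370,200:440],None,fx=2,fy=2))
E
```

```text
[ 0.54724883 -0.36566785  0.14898862] 0.020847652432256836 14.999899417161942 [ 0.48968037 -0.32860533 -0.49589091] [-1.67914028e+01  2.25970987e+01 -8.76679927e+00  3.38995284e-02
 -5.82471126e+01 -2.75103487e+01]
[-265.9  177.3   -0.4]
```

View pics/w2c.png

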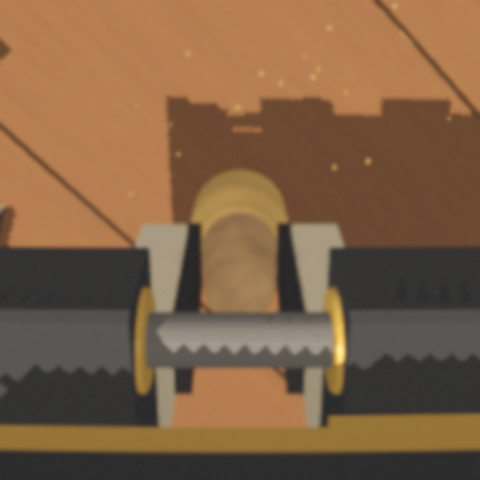

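Request:
send_rows --steps '[{"dp": [-31, 47, -50], "roll": 0, "jaw": 0}, {"dp": [-62, 95, -60], "roll": -0.18, "jaw": 0}, {"dp": [-93, 142, -60], "roll": -0.36, "jaw": 0}, {"dp": [-140, 154, -60], "roll": -0.54, "jaw": 0}, {"dp": [-190, 165, -60], "roll": -0.72, "jaw": 0}]'

```text
time_s: 4.7
tcp_pos: [0.5597, -0.1121, 0.2044]
eef_rot: [180.0, 0.0, -92.7]
contact_force: [1.4, -1.6, -1.0]
gripper_width: 0.0205
gripper_force: 15.0
```

```bash
python3 - <<'E'
from h import *
s=r.get_state();print(delta([.606,-.0515,.13]),s['joints'])
E
```

```text
[-62.7 -43.4  74.4] [ 8.29766207e+00  1.23384045e+01 -1.57108719e+01 -2.17042496e-02
 -6.19514789e+01 -1.09881178e+01]
```

Request:
send_rows --steps '[{"dp": [-40, -30, 20], "roll": -0.18, "jaw": 0}, {"dp": [-63, -43, 60], "roll": -0.36, "jaw": 0}, {"dp": [-63, -43, 75], "roll": -0.54, "jaw": 0}, {"dp": [-63, -43, 75], "roll": -0.72, "jaw": 0}, {"dp": [-63, -43, 75], "roll": -0.82, "jaw": 0}]'

```text
time_s: 5.32
tcp_pos: [0.6054, -0.053, 0.1279]
eef_rot: [179.9, 0.1, -45.8]
contact_force: [0.7, 0.4, 0.2]
gripper_width: 0.0208
gripper_force: 15.0
```

```bash
python3 - <<'E'
from h import *
c=snap('wrist','w3');s=r.get_state();print(s['tcp_pos'],s['eef_rot'],s['contact_force'],delta([.606,-.0515,.0575]))
th=np.linspace(0,2*np.pi,40)
im=c['image'].copy()
for z,col in((.024,(0,255,0)),(.01,(255,0,0))):
    q=proj(c,np.c_[.606+.03*np.cos(th),-.0515+.03*np.sin(th),0*th+z])
    cv2.polylines(im,[q.round().astype(int)],True,col,1)
cv2.imwrite('pics/w3c.png',im)
E
```

```text
[ 0.60556421 -0.05301793  0.12815722] [ 1.79902204e+02  8.09446449e-02 -4.55961676e+01] [ 0.432304    0.58638015 -0.98086516] [-0.7 -1.5 70.7]
```

View pics/w3c.png

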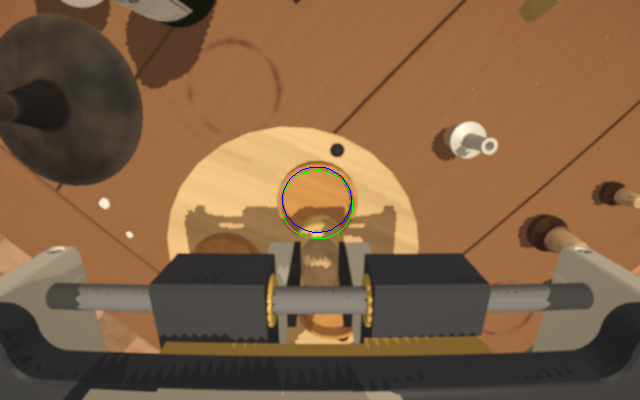

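The one-stud cup is below at about (316,200), with its single stud at (337,150). It matches the projected circle to within about 2 mm, so I'm lowering.

Request:
send_rows --steps '[{"dp": [0, -1.5, 35], "roll": 0, "jaw": 0}, {"dp": [0, -1.5, 55], "roll": 0, "jaw": 0}, {"dp": [0, -1.5, 65], "roll": 0, "jaw": 0}, {"dp": [0, -1.5, 69], "roll": 0, "jaw": 0}, {"dp": [0, -1.5, 71], "roll": 0, "jaw": 0}]'

```text
time_s: 6.0
tcp_pos: [0.6078, -0.0519, 0.0589]
eef_rot: [-180.0, -0.0, -46.1]
contact_force: [-0.2, 0.8, -0.6]
gripper_width: 0.0205
gripper_force: 15.0
```

Request:
send_rows --steps '[{"dp": [0, 0, 0], "roll": 0, "jaw": 0}]'

```text
time_s: 6.12
tcp_pos: [0.6078, -0.0519, 0.0591]
eef_rot: [-180.0, -0.0, -46.1]
contact_force: [-1.1, 0.3, -0.7]
gripper_width: 0.0206
gripper_force: 15.0
```

Request:
send_rows --steps '[{"dp": [0, 0, 1], "roll": 0, "jaw": 0}, {"dp": [0, 0, 1], "roll": 0, "jaw": 0}, {"dp": [0, 0, 2], "roll": 0, "jaw": 0}, {"dp": [0, 0, 2], "roll": 0, "jaw": 0}]'

```text
time_s: 6.62
tcp_pos: [0.6075, -0.052, 0.0566]
eef_rot: [-180.0, -0.0, -46.1]
contact_force: [-0.5, -0.1, -1.0]
gripper_width: 0.0207
gripper_force: 15.0
```

Request:
send_rows --steps '[{"dp": [0, 0, 0.6], "roll": 0, "jaw": 0}, {"dp": [0, 0, 1.2], "roll": 0, "jaw": 0}, {"dp": [0, 0, 1.2], "roll": 0, "jaw": 0}]'

```text
time_s: 7.0
tcp_pos: [0.6077, -0.052, 0.0565]
eef_rot: [-180.0, -0.0, -46.0]
contact_force: [-3.4, -0.2, 8.1]
gripper_width: 0.0203
gripper_force: 15.0
```

The stopper's foot is on the floor (8 N upward). Releasing.

Request:
send_rows --steps '[{"dp": [0, 0, -0.6], "roll": 0, "jaw": 30}, {"dp": [0, 0, -0.6], "roll": 0, "jaw": 45}, {"dp": [0, 0, -0.6], "roll": 0, "jaw": 45}, {"dp": [0, 0, -0.6], "roll": 0, "jaw": 45}]'

```text
time_s: 7.5
tcp_pos: [0.6074, -0.052, 0.0558]
eef_rot: [180.0, 0.0, -46.1]
contact_force: [0.8, -0.6, -0.5]
gripper_width: 0.0391
gripper_force: 0.0
```

Request:
send_rows --steps '[{"dp": [0, 0, -15], "roll": 0, "jaw": 45}, {"dp": [0, 0, -50], "roll": 0, "jaw": 45}, {"dp": [0, 0, -100], "roll": 0, "jaw": 45}, {"dp": [0, 0, -100], "roll": 0, "jaw": 45}]'

```text
time_s: 8.0
tcp_pos: [0.6103, -0.0517, 0.1617]
eef_rot: [-179.6, -0.3, -46.0]
contact_force: [0.4, 0.5, 0.0]
gripper_width: 0.0394
gripper_force: 0.0
```

```bash
python3 - <<'E'
from h import *
c=snap('wrist','w4');d=snap('scene','s4');s=r.get_state();print(s['tcp_pos'],s['joints'],s['gripper_width'],delta([.4317,-.1777,.16]))
print(s['eef_rot'])
cv2.imwrite('pics/m4.png',np.hstack([cv2.resize(c['image'][100:340,200:440],(380,380)),cv2.resize(d['image'][130:250,220:340],(380,380))]))
E
```

```text
[ 0.60778452 -0.05183746  0.15750741] [ 1.34476586e+01  1.81216288e+01 -1.43636550e+01 -7.33501117e-03
 -5.73731054e+01  3.04976637e+01] 0.03925810245846795 [-31.6 214.1  -3. ]
[-1.79874841e+02 -6.65364962e-02 -4.60586975e+01]
```

View pics/m4.png

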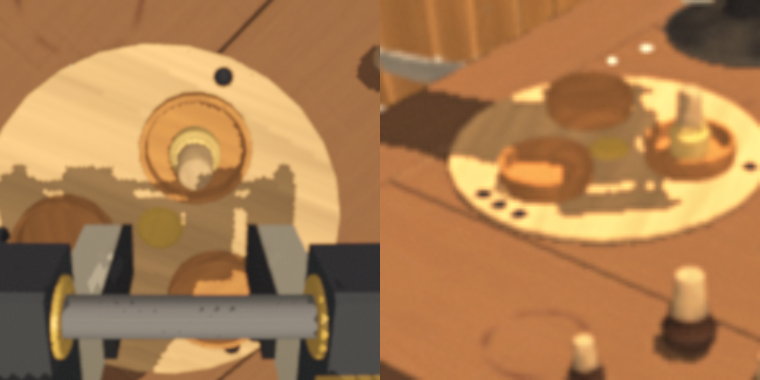

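The pale stopper stands upright in the one-stud cup, with its cork top at (195,165) in the left half. Next, the dark stopper.

Request:
send_rows --steps '[{"dp": [-8, 54, -3], "roll": 0.1, "jaw": 50}, {"dp": [-16, 107, -3], "roll": 0.24, "jaw": 50}, {"dp": [-24, 160, -3], "roll": 0.24, "jaw": 50}, {"dp": [-32, 214, 0], "roll": 0.24, "jaw": 50}, {"dp": [-32, 214, 0], "roll": 0.24, "jaw": 50}]'

```text
time_s: 8.72
tcp_pos: [0.4273, -0.1787, 0.1552]
eef_rot: [179.9, 0.1, -60.0]
contact_force: [0.4, 0.2, 0.1]
gripper_width: 0.0439
gripper_force: 0.0
```

```bash
python3 - <<'E'
from h import *
c=snap('wrist','w5');s=r.get_state();print(s['tcp_pos'],s['eef_rot'],s['joints'],delta([.4317,-.1777,.0465]))
im=c['image'].copy();p=proj(c,[[.4317,-.1777,.053],[.4317,-.1777,0]]);print(p)
cv2.imwrite('pics/w5c.png',cv2.resize(im[100:300,200:440],None,fx=3,fy=3,interpolation=cv2.INTER_CUBIC))
E
```

```text
[ 0.42940764 -0.17820111  0.15566436] [ 1.79955066e+02  3.30359655e-02 -5.99184951e+01] [ 1.82016827e+00  5.06753487e+00 -3.18266460e+01 -9.77382194e-03
 -5.31610392e+01  2.82672135e+01] [  0.8  -2.3 109.2]
[[312.97530213 203.97565379]
 [313.91259122 186.94369057]]
```

View pics/w5c.png

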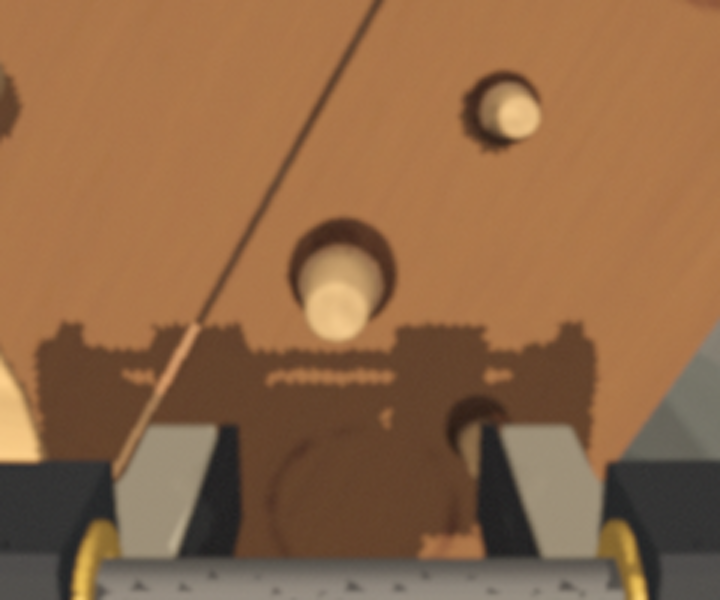

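Cork top is at full-image (312.3,203.7) against a predicted (313.0,204.0), so it's centred. The small decoys are clear of the fingers.

Request:
send_rows --steps '[{"dp": [1, -2, 55], "roll": 0, "jaw": 50}, {"dp": [1, -2, 95], "roll": 0, "jaw": 50}, {"dp": [1, -2, 109], "roll": 0, "jaw": 50}, {"dp": [1, -2, 109], "roll": 0, "jaw": 0}, {"dp": [1, -2, 109], "roll": 0, "jaw": 0}]'

```text
time_s: 9.4
tcp_pos: [0.4347, -0.1772, 0.0481]
eef_rot: [-179.9, -0.1, -59.8]
contact_force: [-0.2, -0.5, 1.2]
gripper_width: 0.0292
gripper_force: 0.0
```

Request:
send_rows --steps '[{"dp": [0, 0, 0], "roll": 0, "jaw": 0}, {"dp": [0, 0, 0], "roll": 0, "jaw": 0}, {"dp": [0, 0, 0], "roll": 0, "jaw": 0}]'

```text
time_s: 9.78
tcp_pos: [0.4344, -0.1774, 0.0481]
eef_rot: [-179.9, -0.1, -59.8]
contact_force: [-0.1, -0.1, 7.4]
gripper_width: 0.0205
gripper_force: 14.9
```

Request:
send_rows --steps '[{"dp": [0, 0, -30], "roll": 0, "jaw": 0}, {"dp": [0, 0, -85], "roll": 0, "jaw": 0}, {"dp": [-20, -51, -110], "roll": 0, "jaw": 0}, {"dp": [-41, -106, -110], "roll": 0, "jaw": 0}, {"dp": [-62, -161, -110], "roll": 0, "jaw": 0}]'

```text
time_s: 10.4
tcp_pos: [0.5423, -0.0413, 0.158]
eef_rot: [-179.9, -0.0, -59.8]
contact_force: [0.0, -0.2, -1.7]
gripper_width: 0.0206
gripper_force: 14.8
```

```bash
python3 - <<'E'
from h import *
s=r.get_state();print(delta([.6195,.054,.13]),s['joints'])
E
```

```text
[ -43.6 -114.6   28.2] [ 1.62875914e+01  1.22480823e+01 -2.25583272e+01 -7.87303238e-03
 -5.50847382e+01  1.38757225e+01]
```

Request:
send_rows --steps '[{"dp": [-20, -52, 0], "roll": 0, "jaw": 0}, {"dp": [-43, -114, 10], "roll": 0, "jaw": 0}, {"dp": [-43, -114, 28], "roll": 0, "jaw": 0}, {"dp": [-43, -114, 28], "roll": 0, "jaw": 0}]'

```text
time_s: 10.9
tcp_pos: [0.6166, 0.0517, 0.1268]
eef_rot: [179.7, 0.1, -59.8]
contact_force: [0.0, -0.6, -0.4]
gripper_width: 0.0206
gripper_force: 14.8
```

```bash
python3 - <<'E'
from h import *
s=r.get_state();print(delta([.6195,.054,.0585]),s['tcp_pos'],s['gripper_width'],s['contact_force'])
E
```

```text
[-0.5 -4.  68.3] [0.61662899 0.05165374 0.12680566] 0.02062886398452335 [ 0.01669978 -0.57292631 -0.39162943]
```

Request:
send_rows --steps '[{"dp": [-0.5, -3, 35], "roll": 0, "jaw": 0}, {"dp": [-0.5, -3, 55], "roll": 0, "jaw": 0}, {"dp": [-0.5, -3, 65], "roll": 0, "jaw": 0}, {"dp": [-0.5, -3, 68], "roll": 0, "jaw": 0}, {"dp": [-0.5, -3, 68], "roll": 0, "jaw": 0}]'

```text
time_s: 11.52
tcp_pos: [0.621, 0.0535, 0.0618]
eef_rot: [-179.9, -0.0, -59.8]
contact_force: [-0.4, 0.6, -0.2]
gripper_width: 0.0207
gripper_force: 14.8
```

Request:
send_rows --steps '[{"dp": [0, 0, 1], "roll": 0, "jaw": 0}, {"dp": [0, 0, 2], "roll": 0, "jaw": 0}, {"dp": [0, 0, 3], "roll": 0, "jaw": 0}, {"dp": [0, 0, 3], "roll": 0, "jaw": 0}]'

```text
time_s: 12.02
tcp_pos: [0.6208, 0.0538, 0.0582]
eef_rot: [-180.0, -0.0, -59.8]
contact_force: [0.4, 0.7, 2.3]
gripper_width: 0.0205
gripper_force: 14.8
```

Request:
send_rows --steps '[{"dp": [0, 0, 0.5], "roll": 0, "jaw": 0}, {"dp": [0, 0, 0.5], "roll": 0, "jaw": 0}]'

```text
time_s: 12.28
tcp_pos: [0.6209, 0.0537, 0.0582]
eef_rot: [-180.0, -0.0, -59.8]
contact_force: [-2.0, 0.0, 5.7]
gripper_width: 0.0204
gripper_force: 14.9
```

On the floor (5.7 N). Releasing and rising.

Request:
send_rows --steps '[{"dp": [0, 0, -0.4], "roll": 0, "jaw": 30}, {"dp": [0, 0, -0.4], "roll": 0, "jaw": 45}, {"dp": [0, 0, -0.4], "roll": 0, "jaw": 45}, {"dp": [0, 0, -0.4], "roll": 0, "jaw": 45}]'

```text
time_s: 12.78
tcp_pos: [0.6205, 0.0537, 0.0577]
eef_rot: [180.0, 0.0, -59.8]
contact_force: [0.1, 0.1, 0.3]
gripper_width: 0.0394
gripper_force: 0.0
```

Request:
send_rows --steps '[{"dp": [0, 0, -15], "roll": 0, "jaw": 45}, {"dp": [0, 0, -50], "roll": 0, "jaw": 45}, {"dp": [0, 0, -110], "roll": 0, "jaw": 45}, {"dp": [0, 0, -110], "roll": 0, "jaw": 45}, {"dp": [0, 0, -110], "roll": 0, "jaw": 45}]'

```text
time_s: 13.4
tcp_pos: [0.6207, 0.0538, 0.169]
eef_rot: [-179.9, 0.0, -59.8]
contact_force: [-1.2, 1.5, -0.5]
gripper_width: 0.0393
gripper_force: 0.0
```

```bash
python3 - <<'E'
from h import *
c=snap('wrist','w6');d=snap('scene','s6');s=r.get_state();print(s['tcp_pos'],s['gripper_width'],s['contact_force'])
cv2.imwrite('pics/m6.png',np.hstack([cv2.resize(c['image'][100:340,200:440],(380,380)),cv2.resize(d['image'][130:250,220:340],(380,380))]))
E
```

```text
[0.62001728 0.05356505 0.16733369] 0.039136099767568086 [ 0.44280071 -0.71656756  0.11161652]
```

View pics/m6.png

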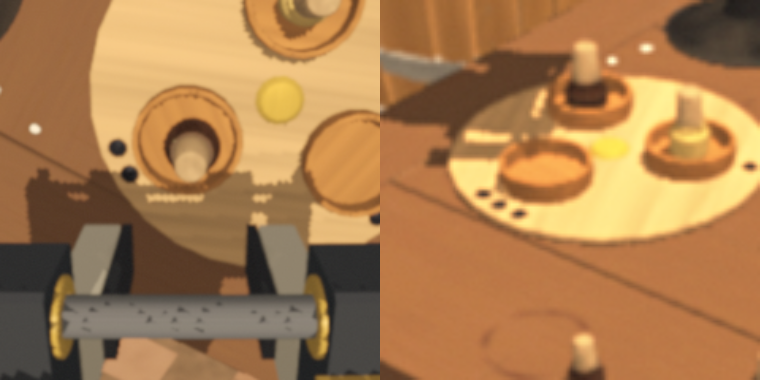

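Both stoppers stand upright. The dark one is in the two-stud cup (left half (188,140), studs at (118,148) and (129,173)), and the pale one is in the one-stud cup. Handing in.

```bash
python3 -c "
from plant import r
print(r.close_job())"
```

```text
the job is handed in; nothing more can be done
None
```

The pale stopper stands upright in the one-stud cup and the dark one in the two-stud cup, placed in that order and let go; I handed the job in at about 13.5 s, and no verdict came back.

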